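# Load a tube into the drill jig and lock its cam clamp

## Task

Set up the square tube in the drill jig for drilling: with a fingertip, push the tube along the jig, under the bridge with the brass drill bush, until its end is right up against the end stop. Then push the red-knobbed cam lever round with a finger until the cam jams the tube tight against the fence, and leave it locked. Do not lift the tube, and leave everything else on the bench where it is.

Things in the scene. Friction and masses are not known exactly. Their poses are not given: they have to be found in the camera images.
- drill_jig: steel drill jig standing on four feet, bolted to the bench. Origin on the bench; its y points away from the robot (within 0.35 rad) along the tube, x to the right, z up. Base plate x -60 to 80, y -60 to 88 mm, top 22 mm above the bench; corner screw heads to z 30. Tube fully home: tube origin at x 25, y 10 mm in this frame
- end_stop (a point): on the end stop's locating face (faces jig -y, the robot), 37 mm above the bench, level with the middle of the seated tube; jig x 25, y 55 mm. The stop is a dark block at the far end, x 7 to 41, y 55 to 73 mm, its screw heads up to z 56 mm
- fence (a point): on the fence's locating face (faces jig -x, to the left), at jig x 40, y 10 mm, 37 mm above the bench. The fence is a dark block at the tube's right, x 40 to 58, y -30 to 55 mm, top z 48 mm, screw head to z 54 mm
- drill_bush (a point): top of the brass drill bush, 70 mm above the bench, at jig x 25, y 32 mm, in a bridge that spans the tube: jig x 12 to 58, y 20 to 44 mm, underside z 57, top z 66 mm, screw head on it to z 72 mm
- tube: dark grey square tube 30 x 30 x 90 mm, 3 mm wall, open ends, 0.15 to 0.3 kg, loose on the base plate (underside 22, top 52 mm above the bench). Origin under its middle, y along it: ends at y +45 and -45 mm. Starts 24 to 42 mm short of the end stop, 3 to 5 mm off the fence, up to 0.05 rad skew. Pushed towards jig +y by its near (-y) end, which stands clear of fence and cam
- cam_lever: eccentric steel disc (17 mm radius, 7 mm throw) left of the tube, with a bent arm and red ball knob, on a vertical pivot. Origin on the pivot at the base plate's top; x points along the arm, an 11 mm round bar whose middle line is 66 to 70 mm above the bench from 45 mm out. Pivot bolt head to z 69 mm. To lock, turn anticlockwise from above. Turns stiffly (about 1 N at the knob), stays where it is left
- lever_knob (a point): centre of the red ball knob (27 mm diameter), 85 mm from the pivot, 70 mm above the bench. Direction from the pivot, anticlockwise from jig x: 170 to 210 degrees at the start (left), cam squeezes the tube on the fence from about 270 (towards the robot), hard limit 300. Then 4 to 10 N, 3 to 8 degrees further, clamp it tight and friction locks it
- cam_pivot (a point): the lever's pivot axis, at the top of the base plate (22 mm above the bench); at jig x -12, y 8 mm. Closing the cam presses the tube to the fence and drags it slightly towards the end stop
- oil_can: dark green thumb oiler with a thin spout, 172 mm tall, bystander at the right; origin at the centre of its underside
- chuck_key: grey steel T-shaped chuck key lying flat, 126 x 110 x 12 mm, bystander at the right; origin under its middle
- centre_punch: grey centre punch lying flat, 113 mm long, bystander at the left; origin under its middle
- tube_offcut: a second, thinner square tube (25 x 25 x 120 mm) lying loose on the bench at the left, bystander (not the tube in the jig); origin under its middle
- combination_square: combination square (300 mm rule with a black stock) lying flat, bystander at the left; origin under its middle
- tape_measure: yellow and grey pocket tape measure, 70 mm tall, bystander at the right near the robot; origin under its middle

How it is judged:
On the way, in this order (a step that is already met when the one before it is completed fails the run):
1. the tube is pushed up to the end stop while the clamp is still slack (y of tube in the frame of drill_jig above 0.007 m and height (world z) of tube below 0.026 m and contact force between cam_lever and tube below 5 N), for 0.1 s.
2. the cam lever is pushed round and clamps the tube (contact force between cam_lever and tube above 8 N), for 0.2 s.
At the end, for the whole second after the job is handed in: The tube's end is within 3 mm of the end stop, its side within 2 mm of the fence and parallel to it within 0.05 rad, flat on the base plate; the cam presses on it with more than 8 N with nobody touching the lever, and all is at rest (y of tube in the frame of drill_jig above 0.007 m and x of tube in the frame of drill_jig above 0.023 m and angle between the y axis of tube and the y axis of drill_jig, either way round below 0.05 rad and contact force between cam_lever and tube above 8 N and height (world z) of tube below 0.026 m and linear speed of tube below 0.01 m/s and angular speed of cam_lever below 0.05 rad/s).
It fails at once if the tube is lifted or tipped up (height (world z) of tube above 0.032 m or angle between tube's own z axis and vertical above 0.2 rad).
It fails at once if another thing on the bench is shifted by more than 20 mm (distance of any of oil_can, chuck_key, centre_punch, tube_offcut, combination_square, tape_measure from where it was at the start of the episode above 0.02 m).
It also fails if it takes over 51 s, if anything falls off the work surface, if the arm or the gripper's body presses on something with over 40 N, if the wrist force passes 120 N, or if a joint passes its speed limit or range.

## Robot

A 6-joint arm with a two-finger parallel gripper is mounted at the origin on the work surface; the furniture and walls round the work are solid. World frame = base frame: x ahead of the robot, y to its left, z up, the work surface at z = 0. Lengths are in m, angles in rad, forces in N, time in s.
With the tool pointing down it reaches from about 0.4 to 0.825 m from the base axis. Payload 7 kg.
Tool frame: the origin (TCP) lies at the very end of the fingers, on their centre line; the grasp point (between the pads) lies 19 mm behind it (grip_depth is the distance from the TCP to the grasp point, in m); z points along the fingers, y is the direction in which the jaws open and shut (so a half turn about z gives the same grasp; the last joint's range is limited). The gripper opens to 88 mm and grips with 3 to 60 N. Pads are 19 mm wide; open, the fingers measure 130 mm over their backs; the gripper's body (78 mm by 193 mm) begins 47 mm behind the grasp point.
Start: joints at [-0.937, 0.359, 0.012, 0, -1.224, -0.288], TCP at [0.229, -0.635, 0.227] pointing down, gripper open.
Joint ranges: [-3.07, 3.07], [-1.43, 2.12], [-1.02, 1.25], [-3.03, 1.67], [-3.05, -0], [-3.03, 3.03]. Speed limits (rad/s): [2.39, 2.39, 3.01, 3.14, 3.14, 3.14].

## Interface

Orientations are given as [roll, pitch, yaw] about the fixed x, y, z axes, in that order (R = Rz(yaw) Ry(pitch) Rx(roll)).
In Python, from station import get_state, grab_frame, get_calibration, job_done, grip_depth gives the robot as it stands. The module is installed in compiled form; this text tells all that it offers.
- The arm moves only by the shell command python3 -m crank 'ROWS' [FORCE]. ROWS is JSON, a list of rows, each an object with "turn": the turn, a rotation vector about the tool's x, y, z each as a share of 2 pi rad, from -1 to 1, a list of three; "slide": the shift along the tool's x, y, z each as a share of 0.5 m, from -1 to 1, a list of three; "fingers": the opening, from -1 (shut) to 1 (fully open). A call has 1 to 5 rows; each row is the pose to reach, as a shift and turn from the pose commanded when the call began, along the tool's axes at that moment, turning the shorter way round; what a row does not reach only later rows make up. A row lasts 1/12 s, in which the tool goes at most 41.7 mm and 7.16 degrees, less where a joint would pass 70% of its speed; a pose out of reach is approached as far as the arm can. A call with a number of a shift or a turn outside -1 to 1 is refused whole. A call with a gripper value outside its range is refused whole. The fingers move at their own pace and stop on an object; FORCE is the grip in N (left out, the last holds). Time passes only in rows, so rows that repeat a pose let the fingers close. It gives the time, the measured TCP pose, the force and the opening at its end, in the units of the state.
- get_state(): the state, without advancing time (a new reading comes with each control period).
- grab_frame(name): name is "scene" or "top" or "wrist"; returns the picture (400x640x3 uint8, red, green, blue); there is no depth.
- get_calibration(name): a dict with "K" (3x3 intrinsics, pixels), "pose" (4x4, takes a point from camera to world coordinates). Camera axes: x right, y up, looking along -z (the intrinsics and any distortion apply to the point x, -y, -z); pixel columns grow to the right and rows downward; lengths in m; the calibration is good to about 2 mm. A picture is of the moment at which its call begins: read the wrist's pose just before it. get_calibration takes no time and is no camera call; for the wrist camera it gives the pose at the moment of the call.
- job_done(): hands the job in, once; it reports no verdict.
The state is a dict: "t": time; "q": joint angles; "qd": joint speeds; "joint_efforts": joint torques, N m; "eef_pos": TCP position; "ee_rot": TCP orientation; "force": force on the tool from outside, world axes, zero at the start; "moment": the same for the moment, N m; "width": finger opening in m.
Only numpy, scipy, OpenCV 4.12 (cv2) and the standard library are available. Lean on these libraries where they do the work, as an engineer would, in place of code of your own. Each camera call takes 0.05 s, during which the arm holds its last target.

## Working session

There is one attempt and no reset: what is moved stays moved. The work goes in short steps, Python scripts to look and compute and a shell command to move; the robot and the scene stay as the last step left them, time stands still between calls to the robot, and variables do not carry over. Pictures are saved under pics/ and viewed, and the job is handed in when it is done.

```bash
mkdir -p pics; python3 - <<'E'
from station import *
import cv2
s=get_state();print({k:(v if not hasattr(v,'round') else v) for k,v in s.items()})
for n in("scene","top","wrist"):
    f=grab_frame(n);cv2.imwrite(f"pics/{n}0.png",f[:,:,::-1])
    c=get_calibration(n);print(n,c)
print(grip_depth)
E
```

```text
{'t': 0.0, 'q': array([-9.36919729e-01,  3.59395809e-01,  1.10383912e-02, -3.35212928e-04,
       -1.22411611e+00, -2.88129288e-01]), 'qd': array([-0.00012529, -0.00065653, -0.00046639,  0.0007472 ,  0.0009555 ,
       -0.00015558]), 'joint_efforts': array([-1.57304956e-03, -5.82706189e+01,  2.93056744e+01,  6.99699908e+00,
        6.69073634e-03, -1.86061334e-04]), 'eef_pos': array([ 0.22856987, -0.63458626,  0.22561071]), 'ee_rot': array([ 3.13989504e+00, -1.74507569e-04, -2.79595936e+00]), 'force': array([-0.68432093,  1.1154883 ,  0.10948884]), 'moment': array([ 0.00764228, -0.03028249, -0.04358606]), 'width': 0.0875564709018357}
scene {'K': array([[406.01654153,   0.        , 322.99631244],
       [  0.        , 406.01654153, 206.05270606],
       [  0.        ,   0.        ,   1.        ]]), 'pose': array([[-0.59277304,  0.49387996, -0.63616249, -0.38531331],
       [-0.80522265, -0.37852889,  0.4564344 ,  0.58344555],
       [-0.01538207,  0.78281445,  0.62206505,  0.90036476],
       [ 0.        ,  0.        ,  0.        ,  1.        ]])}
top {'K': array([[400.95041469,   0.        , 324.69443723],
       [  0.        , 400.95041469, 206.02882492],
       [  0.        ,   0.        ,   1.        ]]), 'pose': array([[ 0.02302366,  0.9986046 , -0.04752645,  0.4324452 ],
       [-0.99917093,  0.02138805, -0.03464112, -0.03878369],
       [-0.03357628,  0.04828462,  0.99826912,  1.10493025],
       [ 0.        ,  0.        ,  0.        ,  1.        ]])}
wrist {'K': array([[335.51560312,   0.        , 320.68700806],
       [  0.        , 335.51560312, 197.98460429],
       [  0.        ,   0.        ,   1.        ]]), 'pose': array([[-0.33921907, -0.89604951, -0.2864013 ,  0.15041927],
       [ 0.94070437, -0.32234117, -0.10569511, -0.66165462],
       [ 0.00238912, -0.30527275,  0.95226196,  0.38283634],
       [ 0.        ,  0.        ,  0.        ,  1.        ]])}
0.0188
```

View pics/scene0.png

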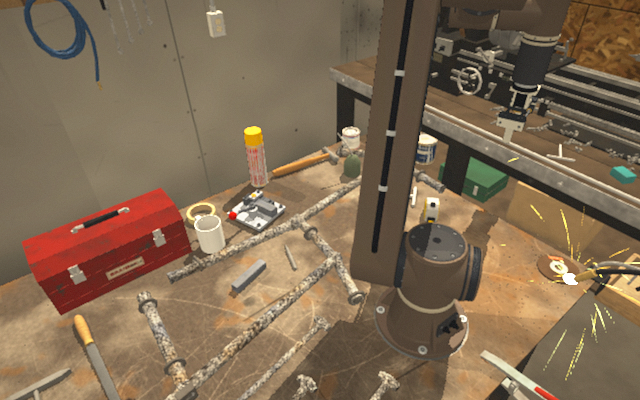

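View pics/top0.png

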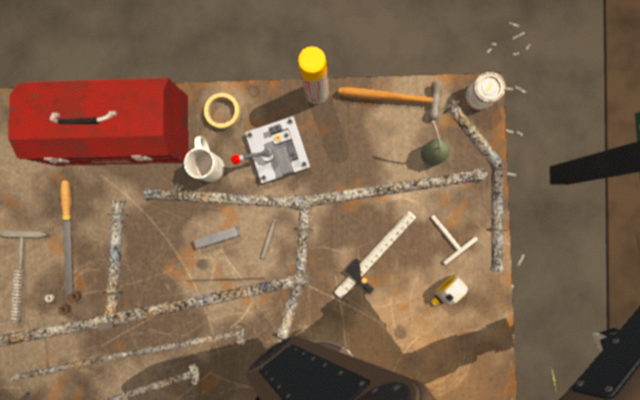

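View pics/wrist0.png

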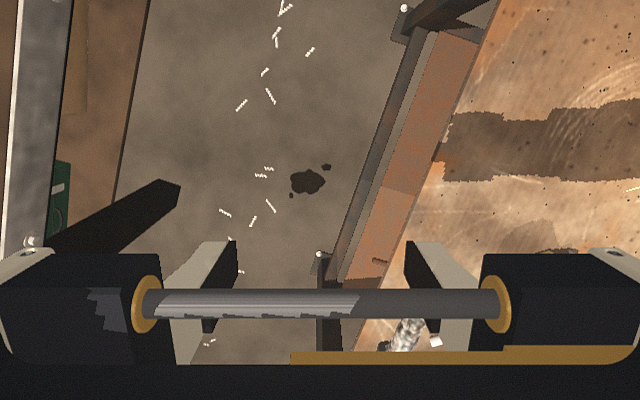

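```bash
cat > h.py <<'E'
import numpy as np,cv2
from station import *
def ray(n,u,v,z,c=None):
    c=c or get_calibration(n);K=c["K"];P=c["pose"]
    d=P[:3,:3]@np.array([(u-K[0,2])/K[0,0],-(v-K[1,2])/K[1,1],-1]);o=P[:3,3]
    return o+d*(z-o[2])/d[2]
def proj(n,p,c=None):
    c=c or get_calibration(n);K=c["K"];P=c["pose"]
    q=P[:3,:3].T@(np.array(p)-P[:3,3]);return K[0,2]+K[0,0]*q[0]/-q[2],K[1,2]-K[1,1]*q[1]/-q[2]
E
python3 - <<'E'
from h import *
f=cv2.imread("pics/top0.png")[105:195,180:330];cv2.imwrite("pics/topz.png",cv2.resize(f,None,fx=5,fy=5,interpolation=cv2.INTER_CUBIC))
f=cv2.imread("pics/scene0.png")[170:260,170:300];cv2.imwrite("pics/scenez.png",cv2.resize(f,None,fx=6,fy=6,interpolation=cv2.INTER_CUBIC))
for n in("top","scene"):
    f=cv2.imread(f"pics/{n}0.png").astype(int);m=(f[:,:,2]>170)&(f[:,:,1]<60)&(f[:,:,0]<60)
    k,l,st,ce=cv2.connectedComponentsWithStats(m.astype(np.uint8))
    for i in range(1,k):
        if st[i,4]>15: print(n,st[i],ce[i],ray(n,*ce[i],.07))
E
```

```text
top [  83   80   80   36 1282] [114.01872075  95.19968799] [0.76568743 0.56632893 0.07      ]
top [  10   83   47   56 1165] [ 29.73905579 116.68240343] [0.70452014 0.79366462 0.07      ]
top [  96  101   67   35 1165] [131.72017167 123.26351931] [0.69069293 0.51474767 0.07      ]
top [ 74 126  15  11  94] [ 80.5106383  131.94680851] [0.66531583 0.6524169  0.07      ]
top [231 155   9   9  53] [235.1509434 158.9245283] [0.6002262  0.23468046 0.07      ]
scene [101 209  11   6  24] [105.54166667 211.08333333] [0.87652367 0.55616837 0.07      ]
scene [ 95 209  84  35 816] [136.75857843 228.6004902 ] [0.72519513 0.50014005 0.07      ]
scene [229 212   7   6  32] [232.03125 214.625  ] [0.60637323 0.23302333 0.07      ]
scene [ 54 224  16  12  37] [ 60.27027027 228.81081081] [0.8704455  0.69208845 0.07      ]
scene [ 65 228  16  20  47] [ 72.46808511 236.31914894] [0.80914165 0.66839327 0.07      ]
scene [ 23 233  64  43 888] [ 49.43693694 254.69594595] [0.76389713 0.73815843 0.07      ]
scene [535 389  18  11  26] [543.73076923 394.96153846] [-0.31509834 -0.01603059  0.07      ]
```

View pics/topz.png

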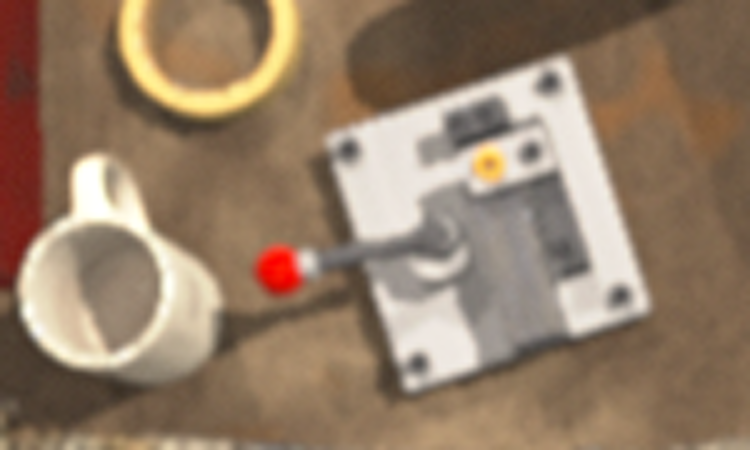

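View pics/scenez.png

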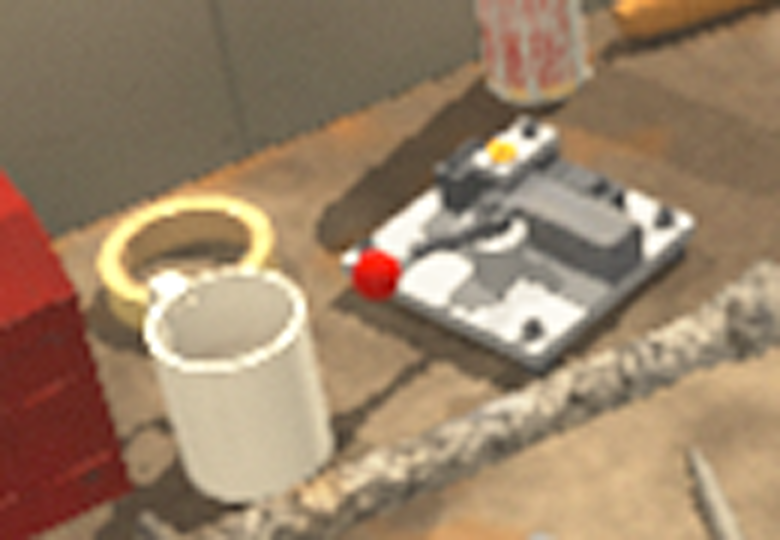

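```bash
cat >> h.py <<'E'
def fit(J,W):
    J=np.array(J)[:,:2];W=np.array(W)[:,:2];a,b=J.mean(0),W.mean(0);H=(J-a).T@(W-b)
    th=np.arctan2(H[0,1]-H[1,0],H[0,0]+H[1,1]);R=np.array([[np.cos(th),-np.sin(th)],[np.sin(th),np.cos(th)]])
    t=b-R@a;return th,R,t,np.linalg.norm(J@R.T+t-W,axis=1)
E
python3 - <<'E'
from h import *
pt=[((330,135),.022,(-60,88)),((572,60),.022,(80,88)),((650,310),.022,(80,-60)),((405,392),.022,(-60,-60)),((488,163),.07,(25,32))]
W=[ray("top",(x+.5)/5-.5+180,(y+.5)/5-.5+105,z) for (x,y),z,_ in pt]
th,R,t,r=fit([np.array(p[2])/1000 for p in pt],W);print(th,t,r*1e3)
print("knob jig",R.T@(ray("top",235.15,158.9,.07)[:2]-t),R.T@(np.array([.606,.233])-t))
print("tube ends near: ",[R.T@(ray("top",(x+.5)/5-.5+180,(y+.5)/5-.5+105,.052)[:2]-t) for x,y in((478,362),(568,335))])
for p in [(25,-65),(25,-120),(-12,8)]: print(p,R@(np.array(p)/1000)+t)
s=get_state();c=get_calibration("wrist")["pose"];
from scipy.spatial.transform import Rotation as Ro
T=Ro.from_euler("xyz",s["ee_rot"]).as_matrix();print(T);print(T.T@(c[:3,3]-s["eef_pos"]),T.T@c[:3,:3])
E
```

```text
-1.244664717930977 [0.62012812 0.13723637] [1.30038904 1.77113889 1.62843097 0.98023747 2.08145005]
knob jig [-0.09866762  0.01242909] [-0.0952422   0.01729743]
tube ends near:  [array([-0.01417705, -0.0620722 ]), array([ 0.03569015, -0.06281498])]
(25, -65) [0.56656388 0.09272939]
(25, -120) [0.51446299 0.07510844]
(-12, 8) [0.62386186 0.15116688]
[[-9.40845830e-01 -3.38834518e-01 -5.41953742e-04]
 [-3.38834928e-01  9.40845158e-01  1.13147171e-03]
 [ 1.26512882e-04  1.24817330e-03 -9.99999213e-01]]
[ 0.08275862  0.0013729  -0.15698825] [[ 4.09651054e-04  9.52226269e-01  3.05393133e-01]
 [ 9.99999265e-01 -4.16578892e-05 -1.21149750e-03]
 [-1.14089771e-03  3.05393405e-01 -9.52225586e-01]]
```

```bash
cat >> h.py <<'E'
from scipy.spatial.transform import Rotation as Ro
def rel(p,yaw=None):
    s=get_state();T=Ro.from_euler("xyz",s["ee_rot"])
    d=T.inv().apply(np.array(p)-s["eef_pos"]);out=[("mm",np.round(d*1e3,1)),("slide",np.round(d/.5,4))]
    if yaw is not None:
        v=(T.inv()*Ro.from_euler("xyz",[np.pi,0,yaw])).as_rotvec()/2/np.pi;out.append(("turn",np.round(v,4)))
    return out
E
python3 - <<'E'
from h import *
th=-1.2447;R=np.array([[np.cos(th),-np.sin(th)],[np.sin(th),np.cos(th)]]);t=np.array([.62013,.13724])
p=R@[0.025,-.1]+t;print(p,rel([*p,.2256],th-np.pi/2))
E
```

```text
[0.53340868 0.08152274] [('mm', array([-529.4,  570.6,    0.9])), ('slide', array([-1.0588,  1.1412,  0.0018])), ('turn', array([ 0.0002, -0.    ,  0.0031]))]
```

```bash
python3 -m crank '[{"turn":[0,0,0.003],"slide":[-0.27,0.29,0],"fingers":-1},{"turn":[0,0,0.003],"slide":[-0.27,0.29,0],"fingers":-1},{"turn":[0,0,0.003],"slide":[-0.27,0.29,0],"fingers":-1},{"turn":[0,0,0.003],"slide":[-0.27,0.29,0],"fingers":-1},{"turn":[0,0,0.003],"slide":[-0.27,0.29,0],"fingers":-1}]' 20
python3 -m crank '[{"turn":[0,0,0],"slide":[-0.27,0.29,0],"fingers":-1},{"turn":[0,0,0],"slide":[-0.27,0.29,0],"fingers":-1},{"turn":[0,0,0],"slide":[-0.27,0.29,0],"fingers":-1},{"turn":[0,0,0],"slide":[-0.27,0.29,0],"fingers":-1},{"turn":[0,0,0],"slide":[-0.27,0.29,0],"fingers":-1}]'
python3 -m crank '[{"turn":[0,0,0],"slide":[-0.27,0.29,0],"fingers":-1},{"turn":[0,0,0],"slide":[-0.27,0.29,0],"fingers":-1},{"turn":[0,0,0],"slide":[-0.27,0.29,0],"fingers":-1},{"turn":[0,0,0],"slide":[-0.27,0.29,0],"fingers":-1},{"turn":[0,0,0],"slide":[-0.27,0.29,0],"fingers":-1}]'
python3 - <<'E'
from h import *
th=-1.2447;R=np.array([[np.cos(th),-np.sin(th)],[np.sin(th),np.cos(th)]]);t=np.array([.62013,.13724])
p=R@[0.025,-.1]+t;print(p,rel([*p,.2256],th-np.pi/2))
E
```

```text
t: 0.57
eef_pos: [0.3069, -0.4503, 0.2263]
ee_rot: [3.141, 0.0, -2.815]
force: [0.8, -0.5, 1.2]
width: 0.0597
t: 0.98
eef_pos: [0.3884, -0.2697, 0.2267]
ee_rot: [-3.142, 0.001, -2.814]
force: [0.6, 0.3, 0.6]
width: 0.0265
t: 1.4
eef_pos: [0.4699, -0.0888, 0.2268]
ee_rot: [3.142, 0.001, -2.814]
force: [-0.3, -0.8, -0.1]
width: 0.0004
[0.53340868 0.08152274] [('mm', array([-115. ,  140.8,    1.3])), ('slide', array([-0.23  ,  0.2815,  0.0025])), ('turn', array([0.    , 0.0001, 0.0003]))]
```

```bash
python3 -m crank '[{"turn":[0,0,0],"slide":[-0.23,0.28,0],"fingers":-1},{"turn":[0,0,0],"slide":[-0.23,0.28,0],"fingers":-1},{"turn":[0,0,0],"slide":[-0.23,0.28,0],"fingers":-1},{"turn":[0,0,0],"slide":[-0.23,0.28,0],"fingers":-1},{"turn":[0,0,0],"slide":[-0.23,0.28,0],"fingers":-1}]'
python3 -m crank '[{"turn":[0,0,0],"slide":[0,0,0],"fingers":-1}]'
python3 - <<'E'
from h import *
import pickle
c=get_calibration("wrist");f=grab_frame("wrist");cv2.imwrite("pics/w1.png",f[:,:,::-1]);pickle.dump(c,open("w1.pkl","wb"))
f=grab_frame("scene");cv2.imwrite("pics/s1.png",f[:,:,::-1])
E
```

```text
t: 1.82
eef_pos: [0.5346, 0.0823, 0.2262]
ee_rot: [3.141, 0.0, -2.812]
force: [1.2, -0.8, -0.5]
width: 0.0005
t: 1.9
eef_pos: [0.5341, 0.0812, 0.2258]
ee_rot: [-3.142, -0.001, -2.811]
force: [-0.4, 1.1, 0.9]
width: 0.0005
```

View pics/w1.png

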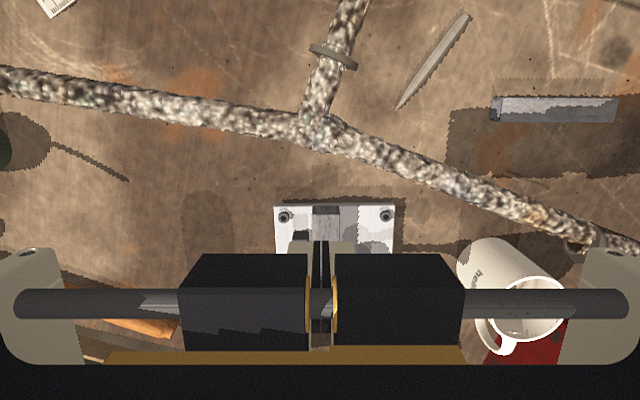

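```bash
python3 -m crank '[{"turn":[0,0,0],"slide":[-0.27,0.03,0],"fingers":-1},{"turn":[0,0,0],"slide":[-0.27,0.03,0],"fingers":-1},{"turn":[0,0,0],"slide":[-0.27,0.03,0],"fingers":-1},{"turn":[0,0,0],"slide":[-0.27,0.03,0],"fingers":-1},{"turn":[0,0,0],"slide":[-0.27,0.03,0],"fingers":-1}]'
python3 -m crank '[{"turn":[0,0,0],"slide":[0,0,0],"fingers":-1},{"turn":[0,0,0],"slide":[0,0,0],"fingers":-1}]'
python3 - <<'E'
from h import *
import pickle
c=get_calibration("wrist");f=grab_frame("wrist");cv2.imwrite("pics/w2.png",f[:,:,::-1]);pickle.dump(c,open("w2.pkl","wb"))
E
```

```text
t: 2.42
eef_pos: [0.6579, 0.135, 0.2247]
ee_rot: [-3.141, -0.002, -2.816]
force: [-0.4, -1.3, 0.7]
width: 0.0006
t: 2.58
eef_pos: [0.6554, 0.1342, 0.2266]
ee_rot: [3.142, -0.001, -2.816]
force: [0.3, -0.3, -0.3]
width: 0.0001
```

View pics/w2.png

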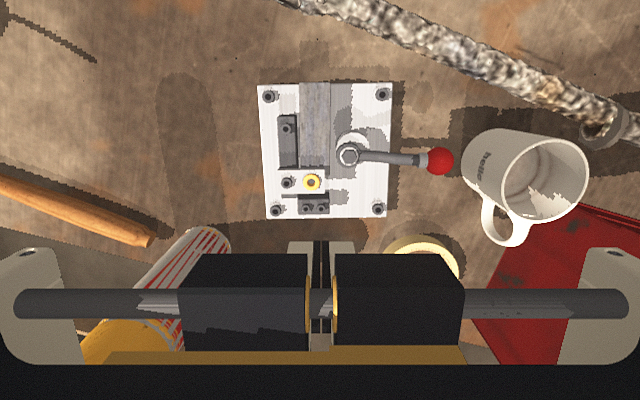

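View pics/s1.png

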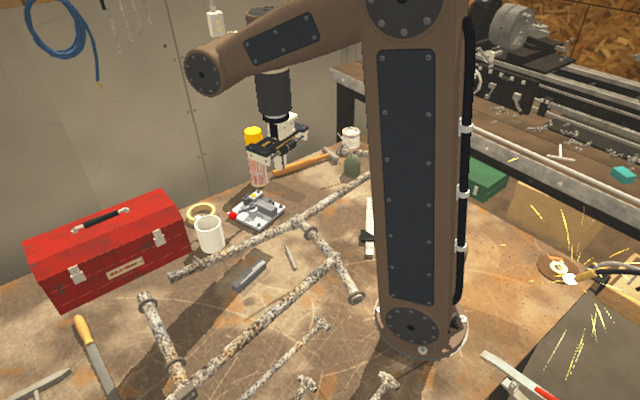

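```bash
python3 - <<'E'
from h import *
f=cv2.imread("pics/w2.png")[70:230,250:460];cv2.imwrite("pics/w2z.png",cv2.resize(f,None,fx=3.6,fy=3.6,interpolation=cv2.INTER_CUBIC))
E
```

```text
(no output)
```

View pics/w2z.png

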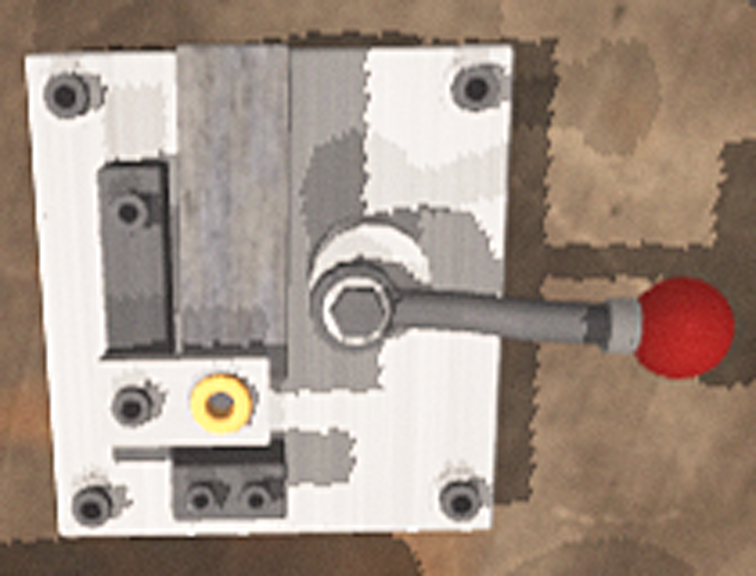

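```bash
python3 - <<'E'
from h import *
import pickle
c=pickle.load(open("w2.pkl","rb"))
g=lambda x,y,z:ray("wrist",(x+.5)/3.6-.5+250,(y+.5)/3.6-.5+70,z,c)
pt=[((26,55),.022,(80,-60)),((512,46),.022,(-60,-60)),((491,527),.022,(-60,88)),((60,534),.022,(80,88)),((221,403),.07,(25,32)),((358,309),.069,(-12,8))]
W=[g(*a,z) for a,z,_ in pt]
th,R,t,r=fit([np.array(p[2])/1000 for p in pt],W);print(th,t,r*1e3)
J=lambda p:np.round(1e3*(R.T@(p[:2]-t)),1)
print("knob",J(g(685,328,.07)),g(685,328,.07)); k=J(g(685,328,.07))-[-12,8];print(np.hypot(*k),np.degrees(np.arctan2(k[1],k[0])))
print("tube near",J(g(178,45,.052)),J(g(287,43,.052)),"at bridge",J(g(178,350,.052)),J(g(287,344,.052)))
for n,z in (("mug rim near",.09),):
  for u,v in((475,165),(490,132),(587,170),(535,220),(515,248)): print(u,v,[J(ray("wrist",u,v,zz,c)) for zz in(0,.05,.09)])
np.savez("jig.npz",th=th,t=t)
E
```

```text
-1.2266857186018005 [0.62054752 0.13992299] [1.84703523 1.92739135 1.39014676 1.39275599 0.37009818 0.86867135]
knob [-98.   13.6] [0.6002567  0.23675512 0.07      ]
86.1821327190271 176.274371806651
tube near [ 33.9 -59.7] [  5.6 -59.7] at bridge [37. 21.] [ 6.4 19.8]
475 165 [array([-164.4,   33.9]), array([-141.1,   22.8]), array([-122.5,   13.8])]
490 132 [array([-176.7,   -3.8]), array([-151.8,  -10.1]), array([-131.9,  -15.1])]
587 170 [array([-296.2,   42.3]), array([-255.8,   30. ]), array([-223.4,   20.2])]
535 220 [array([-246.4,  104.1]), array([-212.5,   83.8]), array([-185.3,   67.6])]
515 248 [array([-227.9,  141.7]), array([-196.3,  116.5]), array([-171.1,   96.3])]
```

```bash
cat >> h.py <<'E'
import os
if os.path.exists("jig.npz"):
    _=np.load("jig.npz");th=float(_["th"]);t=_["t"];R=np.array([[np.cos(th),-np.sin(th)],[np.sin(th),np.cos(th)]])
    def J2W(x,y,z): return [*(R@np.array([x,y])/1e3+t),z/1e3]
    def W2J(p): return np.round(1e3*(R.T@(np.array(p)[:2]-t)),1)
    def go(x,y,z,a=0):
        s=get_state();print("now jig",W2J(s["eef_pos"]),"z",round(s["eef_pos"][2]*1e3,1),"t",s["t"],"F jig",np.round(R.T@s["force"][:2],1),round(s["force"][2],1));print(rel(J2W(x,y,z),th-np.pi/2+np.radians(a)))
E
python3 -c "
from h import *
go(22,-88,226)"
```

```text
now jig [17.  30.9] z 227.1 t 2.6333 F jig [-0.1 -0.4] 0.2
[('mm', array([118.7,  -7.2,   1. ])), ('slide', array([ 0.2375, -0.0144,  0.0021])), ('turn', array([ 0.    ,  0.    , -0.0029]))]
```

```bash
python3 -m crank '[{"turn":[0,0,-0.003],"slide":[0.238,-0.014,0],"fingers":-1},{"turn":[0,0,-0.003],"slide":[0.238,-0.014,0],"fingers":-1},{"turn":[0,0,-0.003],"slide":[0.238,-0.014,0],"fingers":-1},{"turn":[0,0,-0.003],"slide":[0.238,-0.014,0.1],"fingers":-1},{"turn":[0,0,-0.003],"slide":[0.238,-0.014,0.18],"fingers":-1}]'
python3 -m crank '[{"turn":[0,0,0],"slide":[0,0,0.08],"fingers":-1},{"turn":[0,0,0],"slide":[0,0,0.15],"fingers":-1},{"turn":[0,0,0],"slide":[0,0,0.15],"fingers":-1}]'
python3 -c "
from h import *
go(22,-88,30)"
```

```text
t: 3.05
eef_pos: [0.5457, 0.0904, 0.1474]
ee_rot: [3.14, 0.011, -2.796]
force: [1.1, 1.4, -1.8]
width: 0.0007
t: 3.3
eef_pos: [0.5408, 0.0883, 0.0631]
ee_rot: [-3.142, -0.009, -2.798]
force: [-1.4, -0.1, -0.5]
width: 0.0006
now jig [ 21.7 -92.5] z 63.1 t 3.3 F jig [-0.4 -1.3] -0.5
[('mm', array([-4.8, -0.3, 33.1])), ('slide', array([-0.0096, -0.0007,  0.0661])), ('turn', array([-0.    , -0.0014, -0.    ]))]
```

```bash
python3 -m crank '[{"turn":[0,0,0],"slide":[0,0,0.064],"fingers":-1},{"turn":[0,0,0],"slide":[0,0,0.064],"fingers":-1},{"turn":[0,0,0],"slide":[0,0,0.064],"fingers":-1}]'
python3 - <<'E'
from h import *
go(22,-70,30)
for n in ("top","scene","wrist"):cv2.imwrite(f"pics/{n}3.png",grab_frame(n)[:,:,::-1])
f=cv2.imread("pics/top3.png")[105:205,200:330];f=cv2.resize(f,None,fx=4,fy=4,interpolation=cv2.INTER_CUBIC)
g=cv2.imread("pics/scene3.png")[165:265,200:330];g=cv2.resize(g,None,fx=4,fy=4,interpolation=cv2.INTER_CUBIC)
cv2.imwrite("pics/c3.png",np.vstack([f,g])[:,:])
cv2.imwrite("pics/c3.png",cv2.resize(np.hstack([f,g]),(800,308)))
E
```

```text
t: 3.55
eef_pos: [0.5454, 0.0903, 0.0375]
ee_rot: [-3.141, -0.001, -2.796]
force: [-0.4, 0.1, 0.2]
width: 0.0006
now jig [ 21.4 -87.5] z 37.5 t 3.55 F jig [-0.2 -0.3] 0.2
[('mm', array([-17.5,  -0.6,   7.5])), ('slide', array([-0.035 , -0.0013,  0.0149])), ('turn', array([-0.0001, -0.0002,  0.0003]))]
```

View pics/c3.png

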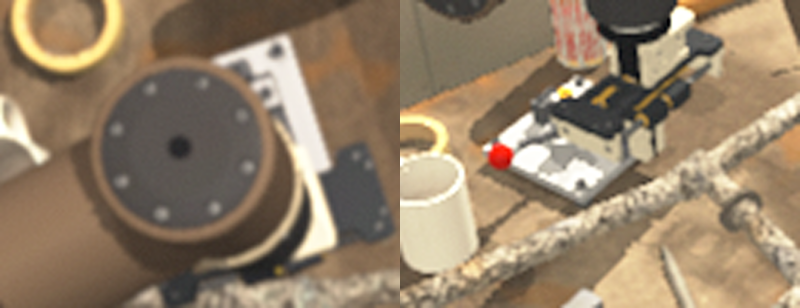

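View pics/wrist3.png

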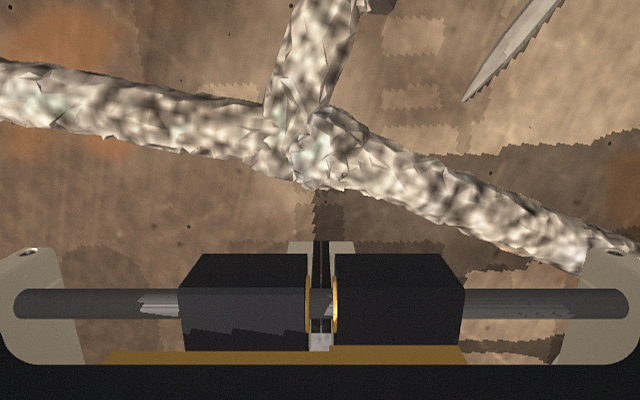

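```bash
python3 -m crank '[{"turn":[0,0,0],"slide":[0,0,0.012],"fingers":-1},{"turn":[0,0,0],"slide":[-0.01,-0.001,0.012],"fingers":-1},{"turn":[0,0,0],"slide":[-0.02,-0.001,0.012],"fingers":-1},{"turn":[0,0,0],"slide":[-0.03,-0.001,0.012],"fingers":-1},{"turn":[0,0,0],"slide":[-0.036,-0.001,0.012],"fingers":-1}]'
python3 -c "
from h import *
go(22,-45,30)"
```

```text
t: 4.12
eef_pos: [0.5634, 0.0965, 0.0304]
ee_rot: [-3.141, -0.0, -2.796]
force: [-2.0, -1.1, 1.8]
width: 0.0003
now jig [ 21.6 -68.4] z 30.4 t 4.1167 F jig [ 0.3 -2.3] 1.8
[('mm', array([-23.4,  -0.4,   0.4])), ('slide', array([-0.0468, -0.0008,  0.0007])), ('turn', array([-0.    , -0.0001,  0.0003]))]
```

```bash
python3 -m crank '[{"turn":[0,0,0],"slide":[-0.006,0,0],"fingers":-1},{"turn":[0,0,0],"slide":[-0.012,0,0],"fingers":-1},{"turn":[0,0,0],"slide":[-0.018,0,0],"fingers":-1},{"turn":[0,0,0],"slide":[-0.024,0,0],"fingers":-1},{"turn":[0,0,0],"slide":[-0.03,0,0],"fingers":-1}]'
python3 -c "
from h import *
go(22,-45,30)"
```

```text
t: 4.53
eef_pos: [0.5773, 0.1016, 0.0301]
ee_rot: [3.142, 0.0, -2.796]
force: [-0.8, -1.3, -1.3]
width: 0.0003
now jig [ 21.5 -53.7] z 30.1 t 4.5333 F jig [ 1.  -1.2] -1.3
[('mm', array([-8.7, -0.5,  0.1])), ('slide', array([-0.0173, -0.0011,  0.0002])), ('turn', array([0.    , 0.    , 0.0003]))]
```

Pushing at about 1 N; continue slowly until the force rises at the stop.

```bash
python3 -m crank '[{"turn":[0,0,0],"slide":[-0.004,0,0],"fingers":-1},{"turn":[0,0,0],"slide":[-0.008,0,0],"fingers":-1},{"turn":[0,0,0],"slide":[-0.01,0,0],"fingers":-1},{"turn":[0,0,0],"slide":[-0.012,0,0],"fingers":-1}]'
python3 -m crank '[{"turn":[0,0,0],"slide":[-0.002,0,0],"fingers":-1},{"turn":[0,0,0],"slide":[-0.004,0,0],"fingers":-1}]'
python3 -c "
from h import *
go(22,-45,30)"
```

```text
t: 4.87
eef_pos: [0.5827, 0.1035, 0.0301]
ee_rot: [-3.142, -0.0, -2.796]
force: [-1.2, -0.8, -1.2]
width: 0.0006
t: 5.03
eef_pos: [0.5845, 0.1042, 0.0302]
ee_rot: [3.142, -0.0, -2.796]
force: [-0.7, -0.5, -0.1]
width: 0.0004
now jig [ 21.5 -46. ] z 30.2 t 5.0333 F jig [ 0.3 -0.9] -0.1
[('mm', array([-1. , -0.5,  0.2])), ('slide', array([-0.002 , -0.001 ,  0.0005])), ('turn', array([ 0.    , -0.    ,  0.0003]))]
```

```bash
python3 -m crank '[{"turn":[0,0,0],"slide":[-0.002,0,0],"fingers":-1},{"turn":[0,0,0],"slide":[-0.004,0,0],"fingers":-1}]'
python3 -m crank '[{"turn":[0,0,0],"slide":[-0.002,0,0],"fingers":-1},{"turn":[0,0,0],"slide":[-0.004,0,0],"fingers":-1}]'
python3 -c "
from h import *
go(22,-45,30)"
```

```text
t: 5.2
eef_pos: [0.585, 0.1043, 0.0301]
ee_rot: [-3.142, -0.003, -2.796]
force: [-8.1, -0.4, 6.9]
width: 0.0004
t: 5.37
eef_pos: [0.585, 0.1042, 0.03]
ee_rot: [-3.142, -0.006, -2.796]
force: [-14.4, -1.2, 10.8]
width: 0.0003
now jig [ 21.6 -45.5] z 30.0 t 5.3667 F jig [ -3.7 -13.9] 10.8
[('mm', array([-0.5, -0.4, -0. ])), ('slide', array([-0.001 , -0.0007, -0.0001])), ('turn', array([-0.    , -0.001 ,  0.0002]))]
```

```bash
python3 -m crank '[{"turn":[0,0,0],"slide":[0.01,0,0],"fingers":-1},{"turn":[0,0,0],"slide":[0.05,0,0],"fingers":-1},{"turn":[0,0,0],"slide":[0.06,0,0],"fingers":-1},{"turn":[0,0,0],"slide":[0.06,0,-0.08],"fingers":-1},{"turn":[0,0,0],"slide":[0.06,0,-0.16],"fingers":-1}]'
python3 -m crank '[{"turn":[0,0,0],"slide":[0,0,-0.08],"fingers":-1},{"turn":[0,0,0],"slide":[0,0,-0.16],"fingers":-1},{"turn":[0,0,0],"slide":[0,0,-0.24],"fingers":-1},{"turn":[0,0,0],"slide":[-0.08,0,-0.24],"fingers":-1},{"turn":[0,0,0],"slide":[-0.16,0,-0.24],"fingers":-1}]'
python3 -m crank '[{"turn":[0,0,0],"slide":[-0.08,0.0,0],"fingers":-1},{"turn":[0,0,0],"slide":[-0.12,0,0],"fingers":-1},{"turn":[0,0,0],"slide":[-0.12,0,0],"fingers":-1},{"turn":[0,0,0],"slide":[-0.12,0,0],"fingers":-1}]'
python3 - <<'E'
from h import *
import pickle
go(-98,60,150)
c=get_calibration("wrist");f=grab_frame("wrist");cv2.imwrite("pics/w4.png",f[:,:,::-1]);pickle.dump(c,open("w4.pkl","wb"))
f=cv2.imread("pics/w4.png")[70:230,240:450];cv2.imwrite("pics/w4z.png",cv2.resize(f,None,fx=3.6,fy=3.6,interpolation=cv2.INTER_CUBIC))
E
```

```text
t: 5.78
eef_pos: [0.5584, 0.0945, 0.1094]
ee_rot: [-3.141, -0.005, -2.796]
force: [1.5, 0.7, 0.9]
width: 0.0007
t: 6.2
eef_pos: [0.6375, 0.1232, 0.2369]
ee_rot: [3.141, 0.011, -2.795]
force: [1.1, 0.6, 0.8]
width: 0.0002
t: 6.53
eef_pos: [0.6925, 0.1431, 0.2289]
ee_rot: [-3.141, -0.001, -2.796]
force: [-0.2, -0.7, 0.2]
width: 0.0004
now jig [21.3 68.8] z 228.9 t 6.5333 F jig [ 0.6 -0.4] 0.2
[('mm', array([  8.6, 119.4,  78.9])), ('slide', array([0.0171, 0.2387, 0.1578])), ('turn', array([-0.    , -0.0002,  0.0002]))]
```

View pics/w4z.png

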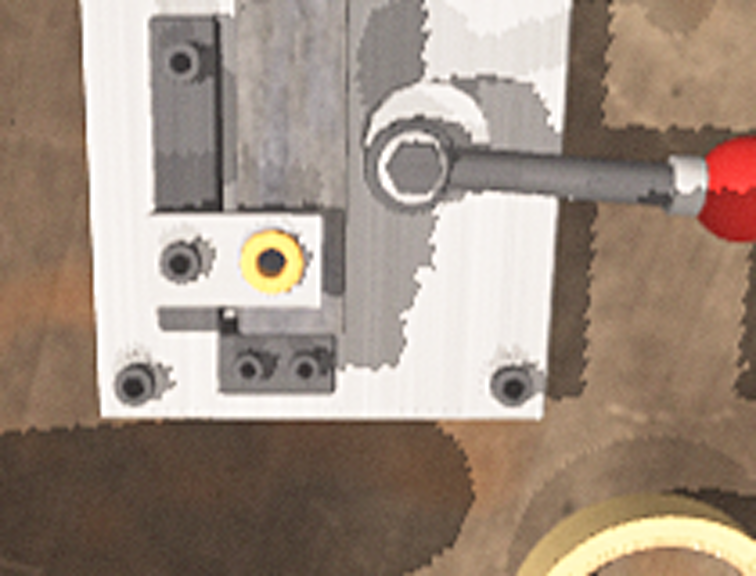

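View pics/w4.png

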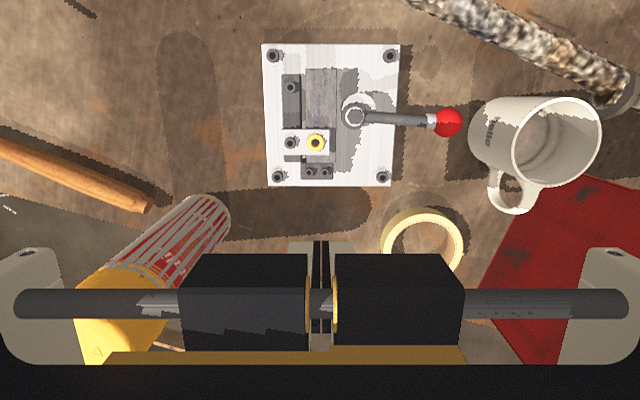

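```bash
python3 - <<'E'
from h import *
import pickle
c=pickle.load(open("w2.pkl","rb"));d=pickle.load(open("w4.pkl","rb"))
for z in(0,.025):print("tape",W2J(ray("wrist",424,236,z,c)),W2J(ray("wrist",385,245,z,c)))
f=cv2.imread("pics/w4.png").astype(int);m=(f[:,:,2]>150)&(f[:,:,1]<60)&(f[:,:,0]<60)
k,l,st,ce=cv2.connectedComponentsWithStats(m.astype(np.uint8))
for i in range(1,k):
    if st[i,4]>60: print(st[i],ce[i],W2J(ray("wrist",*ce[i],.07,d)))
g=lambda x,y,z:W2J(ray("wrist",(x+.5)/3.6-.5+240,(y+.5)/3.6-.5+70,z,d))
print("stop",g(222,336,.052),g(335,335,.052),"fence",g(218,200,.048),"tube",g(236,200,.052),g(345,200,.052),"pivot",g(413,167,.069),g(272,262,.07))
E
```

```text
tape [-111.8  123. ] [-63.7 134.5]
tape [-103.6  111.7] [-58.6 122.3]
[436 108  26  29 505] [448.8039604  122.48118812] [-98.5  13.9]
stop [39.2 55.8] [ 7.5 55.5] fence [39.9 18.7] tube [34.8 18.3] [ 5.2 18.3] pivot [-11.3   8.3] [24.8 32.5]
```

```bash
python3 - <<'E'
from h import *
import pickle
d=pickle.load(open("w4.pkl","rb"))
for z in(0,.06,.1,.13,.16): print(z,"top",W2J(ray("top",187,150,z)),W2J(ray("top",187,103,z)),W2J(ray("top",163,160,z)),"w",W2J(ray("wrist",592,178,z,d)),W2J(ray("wrist",487,290,z,d)),W2J(ray("wrist",525,340,z,d)))
s=get_state();print(s["q"])
E
python3 - <<'E'
import cv2
a=cv2.imread("pics/top0.png")[70:190,100:260];cv2.imwrite("pics/tz.png",cv2.resize(a,None,fx=5,fy=5,interpolation=2))
E
```

```text
0 top [-231.2   97.6] [-191.1  225.5] [-304.5   92.6] w [-302.3   84.2] [-201.1  237.2] [-266.5  317.5]
0.06 top [-213.    79.4] [-175.   200.4] [-282.2   74.6] w [-252.2   69. ] [-166.7  198.2] [-222.  266.]
0.1 top [-200.8   67.3] [-164.3  183.6] [-267.4   62.7] w [-218.8   58.8] [-143.8  172.2] [-192.3  231.7]
0.13 top [-191.7   58.2] [-156.3  171. ] [-256.3   53.7] w [-193.7   51.2] [-126.6  152.7] [-170.   205.9]
0.16 top [-182.6   49.1] [-148.2  158.5] [-245.2   44.8] w [-168.7   43.6] [-109.4  133.2] [-147.7  180.2]
[ 4.78488481e-01  4.08917339e-01  9.48554239e-02  2.43638593e-05
 -1.25743983e+00 -1.70364424e+00]
```

View pics/tz.png

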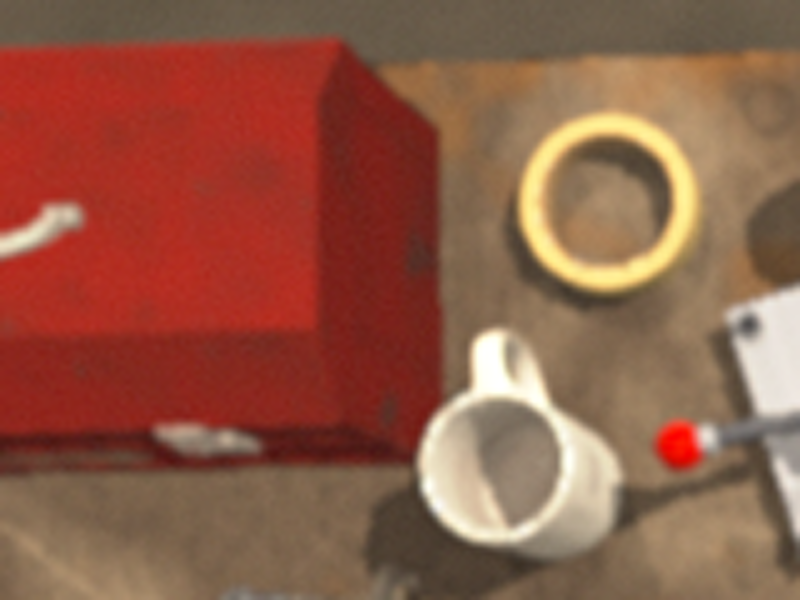

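```bash
cat >> h.py <<'E'
def lev(phi,d,z=59,r=84):
    a=np.radians(phi);u=np.array([np.cos(a),np.sin(a)]);n=np.array([-u[1],u[0]])
    p=np.array([-12,8])+r*u-d*n;print("target",np.round(p,1));go(*p,z,phi-180)
E
python3 -c "
from h import *
lev(176,42)"
```

```text
target [-92.9  55.8]
now jig [21.4 68.1] z 229.5 t 6.5833 F jig [-0.5 -0.6] 0.3
[('mm', array([ 12. , 114.3, 170.5])), ('slide', array([0.024 , 0.2285, 0.3411])), ('turn', array([-0.    , -0.0001,  0.0114]))]
```

```bash
python3 -m crank '[{"turn":[0,0,0.011],"slide":[0.024,0.08,0],"fingers":-1},{"turn":[0,0,0.011],"slide":[0.024,0.16,0],"fingers":-1},{"turn":[0,0,0.011],"slide":[0.024,0.228,0],"fingers":-1},{"turn":[0,0,0.011],"slide":[0.024,0.228,0.08],"fingers":-1},{"turn":[0,0,0.011],"slide":[0.024,0.228,0.16],"fingers":-1}]'
python3 -m crank '[{"turn":[0,0,0],"slide":[0,0,0.06],"fingers":-1},{"turn":[0,0,0],"slide":[0,0,0.08],"fingers":-1},{"turn":[0,0,0],"slide":[0,0,0.08],"fingers":-1}]'
python3 - <<'E'
from h import *
lev(176,42)
f=grab_frame("scene");cv2.imwrite("pics/s5.png",cv2.resize(f[130:270,150:330,::-1],None,fx=4,fy=4,interpolation=2))
E
```

```text
t: 7.0
eef_pos: [0.6421, 0.249, 0.1536]
ee_rot: [3.139, 0.008, -2.861]
force: [0.5, 0.3, -1.1]
width: 0.0003
t: 7.25
eef_pos: [0.6399, 0.2449, 0.1081]
ee_rot: [-3.14, -0.004, -2.865]
force: [-0.8, -0.0, 0.5]
width: 0.0004
target [-92.9  55.8]
now jig [-92.3  53.7] z 108.1 t 7.25 F jig [-0.2 -0.8] 0.5
[('mm', array([-2.3,  0.8, 49.1])), ('slide', array([-0.0045,  0.0016,  0.0982])), ('turn', array([-0.0002, -0.0007,  0.0004]))]
```

View pics/s5.png

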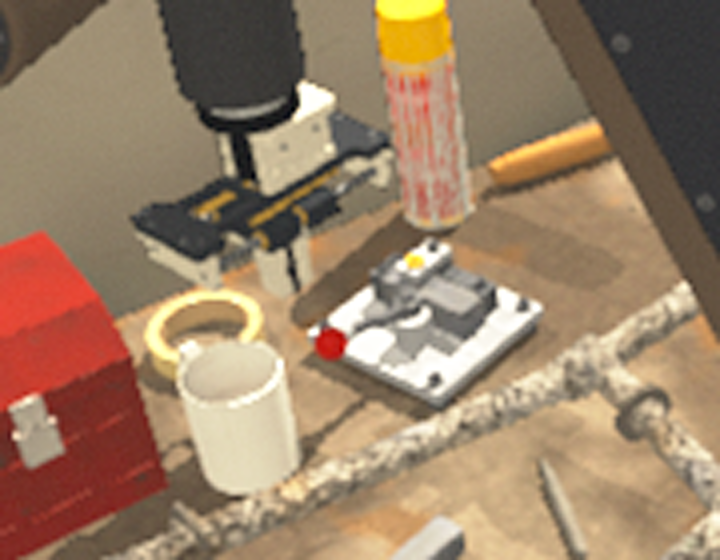

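Scene picture: the finger hangs beyond the knob (330,343), with the tube seated under the bridge. Body is clear of mug and toolbox. Lower.

```bash
python3 -m crank '[{"turn":[0,0,0],"slide":[-0.004,0,0.05],"fingers":-1},{"turn":[0,0,0],"slide":[-0.004,0,0.09],"fingers":-1},{"turn":[0,0,0],"slide":[-0.004,0,0.098],"fingers":-1},{"turn":[0,0,0],"slide":[-0.004,0,0.098],"fingers":-1}]'
python3 -c "
from h import *
lev(176,42);lev(180,25);lev(185,25)"
```

```text
t: 7.63
eef_pos: [0.6442, 0.2464, 0.0623]
ee_rot: [-3.141, 0.001, -2.865]
force: [-0.3, -0.5, -0.0]
width: 0.0004
target [-92.9  55.8]
now jig [-92.3  58.1] z 62.3 t 7.6333 F jig [ 0.4 -0.4] -0.0
[('mm', array([2.4, 0.4, 3.3])), ('slide', array([0.0048, 0.0009, 0.0067])), ('turn', array([-0.    ,  0.0001,  0.0004]))]
target [-96.  33.]
now jig [-92.3  58.1] z 62.3 t 7.6333 F jig [ 0.4 -0.4] -0.0
[('mm', array([25.3,  2. ,  3.3])), ('slide', array([0.0507, 0.0041, 0.0067])), ('turn', array([-0.    ,  0.0001, -0.0107]))]
target [-97.9  25.6]
now jig [-92.3  58.1] z 62.3 t 7.6333 F jig [ 0.4 -0.4] -0.0
[('mm', array([32.9,  3.4,  3.3])), ('slide', array([0.0657, 0.0068, 0.0067])), ('turn', array([-0.    ,  0.0001, -0.0246]))]
```

```bash
python3 -m crank '[{"turn":[0,0,0],"slide":[0.015,0.002,0.003],"fingers":-1},{"turn":[0,0,-0.005],"slide":[0.03,0.003,0.003],"fingers":-1},{"turn":[0,0,-0.011],"slide":[0.045,0.004,0.003],"fingers":-1},{"turn":[0,0,-0.018],"slide":[0.056,0.005,0.003],"fingers":-1},{"turn":[0,0,-0.025],"slide":[0.066,0.007,0.003],"fingers":-1}]'
python3 -c "
from h import *
lev(185,25,61);lev(195,25,61);lev(205,25,61)"
```

```text
t: 8.05
eef_pos: [0.6117, 0.2415, 0.0625]
ee_rot: [3.141, 0.004, -2.705]
force: [1.5, -0.7, 0.3]
width: 0.001
target [-97.9  25.6]
now jig [-98.6  25.9] z 62.5 t 8.05 F jig [1.1 1.2] 0.3
[('mm', array([ 0.4, -0.7,  1.5])), ('slide', array([ 0.0009, -0.0015,  0.0029])), ('turn', array([0.0001, 0.0007, 0.0008]))]
target [-99.6  10.4]
now jig [-98.6  25.9] z 62.5 t 8.05 F jig [1.1 1.2] 0.3
[('mm', array([15.4,  2.4,  1.4])), ('slide', array([0.0308, 0.0048, 0.0028])), ('turn', array([ 0.    ,  0.0007, -0.027 ]))]
target [-98.7  -4.8]
now jig [-98.6  25.9] z 62.5 t 8.05 F jig [1.1 1.2] 0.3
[('mm', array([30.7,  2.9,  1.4])), ('slide', array([0.0613, 0.0058, 0.0027])), ('turn', array([-0.    ,  0.0007, -0.0548]))]
```

```bash
python3 -m crank '[{"turn":[0,0,-0.013],"slide":[0.0155,0.002,0.003],"fingers":-1},{"turn":[0,0,-0.027],"slide":[0.031,0.005,0.003],"fingers":-1},{"turn":[0,0,-0.041],"slide":[0.046,0.006,0.003],"fingers":-1},{"turn":[0,0,-0.055],"slide":[0.061,0.006,0.003],"fingers":-1}]'
python3 - <<'E'
from h import *
for a in(215,225,235):lev(a,25,61)
f=grab_frame("scene");cv2.imwrite("pics/s6.png",cv2.resize(f[130:270,150:330,::-1],None,fx=4,fy=4,interpolation=2))
E
```

```text
t: 8.38
eef_pos: [0.5831, 0.2316, 0.0611]
ee_rot: [-3.14, 0.005, -2.357]
force: [1.1, 0.1, -0.6]
width: 0.0003
target [-95.1 -19.7]
now jig [-99.   -4.4] z 61.1 t 8.3833 F jig [0.3 1.1] -0.6
[('mm', array([15.5,  3.1,  0. ])), ('slide', array([0.031 , 0.0061, 0.    ])), ('turn', array([-0.0003,  0.0007, -0.0271]))]
target [-89.1 -33.7]
now jig [-99.   -4.4] z 61.1 t 8.3833 F jig [0.3 1.1] -0.6
[('mm', array([30.8,  3.6, -0.1])), ('slide', array([ 0.0616,  0.0071, -0.0001])), ('turn', array([-0.0003,  0.0007, -0.0549]))]
target [-80.7 -46.5]
now jig [-99.   -4.4] z 61.1 t 8.3833 F jig [0.3 1.1] -0.6
[('mm', array([45.9,  1.4, -0.1])), ('slide', array([ 0.0918,  0.0027, -0.0003])), ('turn', array([-0.0004,  0.0007, -0.0827]))]
```

View pics/s6.png

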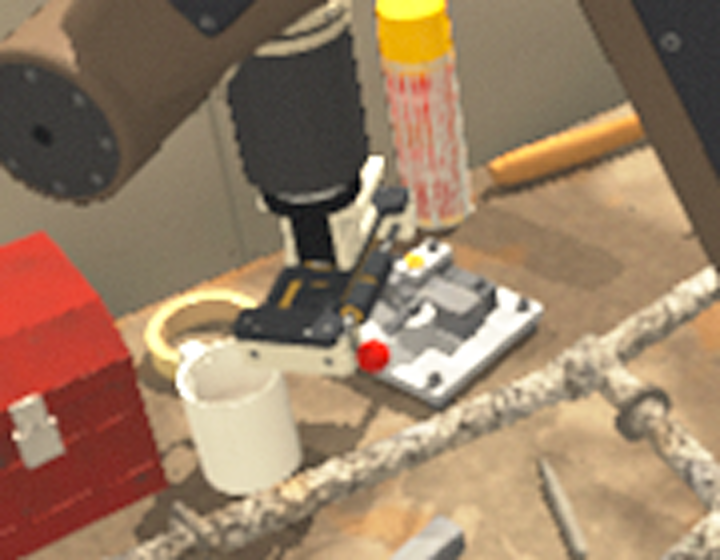

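```bash
python3 -m crank '[{"turn":[0,0,-0.016],"slide":[0.019,0.004,0],"fingers":-1},{"turn":[0,0,-0.033],"slide":[0.038,0.007,0],"fingers":-1},{"turn":[0,0,-0.05],"slide":[0.056,0.007,0],"fingers":-1},{"turn":[0,0,-0.066],"slide":[0.074,0.006,0],"fingers":-1},{"turn":[0,0,-0.083],"slide":[0.092,0.003,0],"fingers":-1}]'
python3 - <<'E'
from h import *
for a in(245,255,262):lev(a,25,61)
E
```

```text
t: 8.85
eef_pos: [0.5494, 0.2005, 0.0606]
ee_rot: [-3.139, 0.003, -1.837]
force: [2.0, 1.5, 1.2]
width: 0.0006
target [-70.2 -57.6]
now jig [-81.  -46.5] z 60.6 t 8.85 F jig [-0.8  2.4] 1.2
[('mm', array([15.2,  2.8, -0.5])), ('slide', array([ 0.0305,  0.0056, -0.001 ])), ('turn', array([-0.0005,  0.0005, -0.0277]))]
target [-57.9 -66.7]
now jig [-81.  -46.5] z 60.6 t 8.85 F jig [-0.8  2.4] 1.2
[('mm', array([30.5,  3.2, -0.5])), ('slide', array([ 0.061 ,  0.0064, -0.0011])), ('turn', array([-0.0006,  0.0005, -0.0555]))]
target [-48.4 -71.7]
now jig [-81.  -46.5] z 60.6 t 8.85 F jig [-0.8  2.4] 1.2
[('mm', array([41.1,  1.9, -0.6])), ('slide', array([ 0.0823,  0.0039, -0.0011])), ('turn', array([-0.0006,  0.0004, -0.075 ]))]
```

```bash
python3 -m crank '[{"turn":[0,0,-0.015],"slide":[0.016,0.004,0],"fingers":-1},{"turn":[0,0,-0.03],"slide":[0.033,0.006,0],"fingers":-1},{"turn":[0,0,-0.045],"slide":[0.05,0.006,0],"fingers":-1},{"turn":[0,0,-0.06],"slide":[0.066,0.006,0],"fingers":-1},{"turn":[0,0,-0.075],"slide":[0.082,0.004,0],"fingers":-1}]'
python3 - <<'E'
from h import *
for a in(266,270,275):lev(a,25,61)
for n in("scene","top"):
  f=grab_frame(n);cv2.imwrite(f"pics/{n}7.png",f[:,:,::-1])
f=cv2.imread("pics/scene7.png");cv2.imwrite("pics/s7.png",cv2.resize(f[130:270,150:330],None,fx=4,fy=4,interpolation=2))
E
```

```text
t: 9.27
eef_pos: [0.5363, 0.1612, 0.0603]
ee_rot: [-3.138, 0.001, -1.367]
force: [-1.4, 1.2, 0.5]
width: 0.0006
target [-42.8 -74.1]
now jig [-48.5 -72.1] z 60.3 t 9.2667 F jig [-1.6 -0.9] 0.5
[('mm', array([ 5.9,  1.1, -0.7])), ('slide', array([ 0.0117,  0.0022, -0.0013])), ('turn', array([-0.0006,  0.0002, -0.0111]))]
target [-37. -76.]
now jig [-48.5 -72.1] z 60.3 t 9.2667 F jig [-1.6 -0.9] 0.5
[('mm', array([11.9,  2.2, -0.7])), ('slide', array([ 0.0238,  0.0045, -0.0014])), ('turn', array([-0.0006,  0.0002, -0.0223]))]
target [-29.6 -77.9]
now jig [-48.5 -72.1] z 60.3 t 9.2667 F jig [-1.6 -0.9] 0.5
[('mm', array([19.5,  3. , -0.7])), ('slide', array([ 0.039 ,  0.0061, -0.0014])), ('turn', array([-0.0006,  0.0002, -0.0361]))]
```

View pics/s7.png

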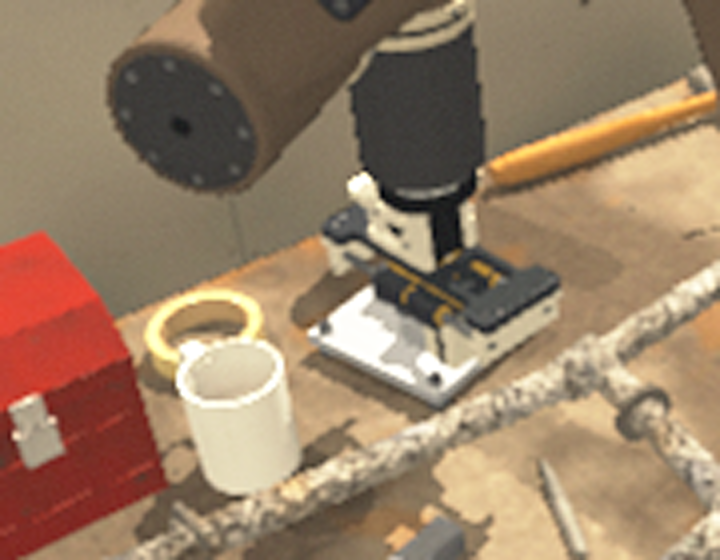

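```bash
python3 -m crank '[{"turn":[0,0,-0.008],"slide":[0.008,0.002,0],"fingers":-1},{"turn":[0,0,-0.015],"slide":[0.016,0.003,0],"fingers":-1},{"turn":[0,0,-0.022],"slide":[0.024,0.004,0],"fingers":-1}]'
python3 - <<'E'
from h import *
for a in(272,275,280):lev(a,25,61)
E
```

```text
t: 9.62
eef_pos: [0.5364, 0.1491, 0.0594]
ee_rot: [-3.14, 0.001, -1.234]
force: [-1.6, 1.4, 0.5]
width: 0.0005
target [-34.1 -76.8]
now jig [-37.  -76.1] z 59.4 t 9.6167 F jig [-1.9 -1.1] 0.5
[('mm', array([ 3. ,  0.7, -1.6])), ('slide', array([ 0.0059,  0.0014, -0.0031])), ('turn', array([-0.0003,  0.0001, -0.0067]))]
target [-29.6 -77.9]
now jig [-37.  -76.1] z 59.4 t 9.6167 F jig [-1.9 -1.1] 0.5
[('mm', array([ 7.4,  1.7, -1.6])), ('slide', array([ 0.0149,  0.0034, -0.0031])), ('turn', array([-0.0003,  0.0001, -0.0151]))]
target [-22.  -79.1]
now jig [-37.  -76.1] z 59.4 t 9.6167 F jig [-1.9 -1.1] 0.5
[('mm', array([15. ,  2.8, -1.6])), ('slide', array([ 0.03  ,  0.0057, -0.0031])), ('turn', array([-0.0003,  0.0001, -0.0289]))]
```

```bash
python3 -m crank '[{"turn":[0,0,-0.005],"slide":[0.005,0.001,-0.002],"fingers":-1},{"turn":[0,0,-0.01],"slide":[0.01,0.002,-0.002],"fingers":-1},{"turn":[0,0,-0.015],"slide":[0.015,0.003,-0.002],"fingers":-1},{"turn":[0,0,-0.015],"slide":[0.015,0.003,-0.002],"fingers":-1}]'
python3 - <<'E'
from h import *
for a in(275,278,282):lev(a,25,61)
E
```

```text
t: 9.95
eef_pos: [0.5371, 0.1414, 0.0601]
ee_rot: [-3.141, 0.001, -1.14]
force: [-1.7, 1.0, 0.2]
width: 0.0005
target [-29.6 -77.9]
now jig [-29.5 -78. ] z 60.1 t 9.95 F jig [-1.5 -1.3] 0.2
[('mm', array([-0.1, -0.2, -0.9])), ('slide', array([-0.0002, -0.0004, -0.0018])), ('turn', array([-0.0002,  0.0001, -0.0001]))]
target [-25.1 -78.7]
now jig [-29.5 -78. ] z 60.1 t 9.95 F jig [-1.5 -1.3] 0.2
[('mm', array([ 4.4,  1. , -0.9])), ('slide', array([ 0.0087,  0.002 , -0.0018])), ('turn', array([-0.0002,  0.0001, -0.0085]))]
target [-19.  -79.4]
now jig [-29.5 -78. ] z 60.1 t 9.95 F jig [-1.5 -1.3] 0.2
[('mm', array([10.3,  2.2, -0.9])), ('slide', array([ 0.0207,  0.0044, -0.0019])), ('turn', array([-0.0002,  0.0001, -0.0196]))]
```

```bash
python3 -m crank '[{"turn":[0,0,-0.004],"slide":[0.0045,0.001,-0.001],"fingers":-1},{"turn":[0,0,-0.008],"slide":[0.009,0.002,-0.001],"fingers":-1},{"turn":[0,0,-0.008],"slide":[0.009,0.002,-0.001],"fingers":-1}]'
python3 - <<'E'
from h import *
for a in(278,281):lev(a,25,61)
E
```

```text
t: 10.2
eef_pos: [0.5377, 0.1374, 0.0602]
ee_rot: [-3.141, 0.001, -1.09]
force: [-4.9, 6.0, 0.5]
width: 0.0004
target [-25.1 -78.7]
now jig [-25.5 -78.9] z 60.2 t 10.2 F jig [-7.3 -2.6] 0.5
[('mm', array([ 0.5, -0.1, -0.8])), ('slide', array([ 0.001 , -0.0002, -0.0016])), ('turn', array([-0.0001,  0.0002, -0.0005]))]
target [-20.5 -79.2]
now jig [-25.5 -78.9] z 60.2 t 10.2 F jig [-7.3 -2.6] 0.5
[('mm', array([ 4.9,  1.1, -0.8])), ('slide', array([ 0.0099,  0.0021, -0.0016])), ('turn', array([-0.0001,  0.0002, -0.0088]))]
```

```bash
python3 -m crank '[{"turn":[0,0,-0.003],"slide":[0.003,0.001,-0.001],"fingers":-1},{"turn":[0,0,-0.006],"slide":[0.006,0.001,-0.001],"fingers":-1},{"turn":[0,0,-0.006],"slide":[0.006,0.001,-0.001],"fingers":-1}]'
python3 - <<'E'
from h import *
for a in(278,281):lev(a,25,61)
E
```

```text
t: 10.45
eef_pos: [0.538, 0.1348, 0.0603]
ee_rot: [3.142, 0.002, -1.053]
force: [-5.4, 6.8, -1.4]
width: 0.0007
target [-25.1 -78.7]
now jig [-23.  -79.4] z 60.3 t 10.45 F jig [-8.2 -2.8] -1.4
[('mm', array([-1.9, -1.1, -0.7])), ('slide', array([-0.0039, -0.0022, -0.0015])), ('turn', array([0.    , 0.0003, 0.0054]))]
target [-20.5 -79.2]
now jig [-23.  -79.4] z 60.3 t 10.45 F jig [-8.2 -2.8] -1.4
[('mm', array([ 2.5,  0.3, -0.7])), ('slide', array([ 0.0049,  0.0005, -0.0015])), ('turn', array([ 0.    ,  0.0003, -0.0029]))]
```

```bash
python3 -m crank '[{"turn":[0,0,-0.003],"slide":[0.004,0.0005,-0.001],"fingers":-1},{"turn":[0,0,-0.006],"slide":[0.008,0.001,-0.001],"fingers":-1},{"turn":[0,0,-0.006],"slide":[0.008,0.001,-0.001],"fingers":-1}]'
python3 - <<'E'
from h import *
for a in(281,284):lev(a,25,61)
E
```

```text
t: 10.7
eef_pos: [0.5389, 0.1312, 0.0604]
ee_rot: [3.141, 0.002, -1.016]
force: [-7.4, 8.5, -2.3]
width: 0.0005
target [-20.5 -79.2]
now jig [-19.3 -79.8] z 60.4 t 10.7 F jig [-10.5  -4.1] -2.3
[('mm', array([-1. , -0.8, -0.6])), ('slide', array([-0.0021, -0.0016, -0.0013])), ('turn', array([0.0002, 0.0004, 0.003 ]))]
target [-15.9 -79.6]
now jig [-19.3 -79.8] z 60.4 t 10.7 F jig [-10.5  -4.1] -2.3
[('mm', array([ 3.4,  0.5, -0.6])), ('slide', array([ 0.0068,  0.001 , -0.0013])), ('turn', array([ 0.0001,  0.0004, -0.0053]))]
```

```bash
python3 -m crank '[{"turn":[0,0,-0.003],"slide":[0.004,0.0005,-0.001],"fingers":-1},{"turn":[0,0,-0.005],"slide":[0.007,0.001,-0.001],"fingers":-1},{"turn":[0,0,-0.005],"slide":[0.007,0.001,-0.001],"fingers":-1},{"turn":[0,0,-0.005],"slide":[0.007,0.001,-0.001],"fingers":-1}]'
python3 - <<'E'
from h import *
for a in(281,284):lev(a,25,61)
E
```

```text
t: 11.03
eef_pos: [0.5397, 0.1284, 0.0604]
ee_rot: [3.14, 0.003, -0.986]
force: [-10.1, 13.2, -4.3]
width: 0.0008
target [-20.5 -79.2]
now jig [-16.4 -80. ] z 60.4 t 11.0333 F jig [-15.8  -5. ] -4.3
[('mm', array([-3.8, -1.8, -0.6])), ('slide', array([-0.0075, -0.0035, -0.0011])), ('turn', array([0.0003, 0.0005, 0.0078]))]
target [-15.9 -79.6]
now jig [-16.4 -80. ] z 60.4 t 11.0333 F jig [-15.8  -5. ] -4.3
[('mm', array([ 0.6, -0.3, -0.6])), ('slide', array([ 0.0012, -0.0007, -0.0012])), ('turn', array([ 0.0003,  0.0005, -0.0005]))]
```

```bash
python3 -m crank '[{"turn":[0,0,0],"slide":[-0.02,0,0],"fingers":-1},{"turn":[0,0,0],"slide":[-0.06,0,0],"fingers":-1},{"turn":[0,0,0],"slide":[-0.1,0,0],"fingers":-1},{"turn":[0,0,0],"slide":[-0.1,0,-0.08],"fingers":-1},{"turn":[0,0,0],"slide":[-0.1,0,-0.16],"fingers":-1}]'
python3 -m crank '[{"turn":[0,0,0.02],"slide":[0,0,-0.08],"fingers":-1},{"turn":[0,0,0.04],"slide":[0,0,-0.16],"fingers":-1},{"turn":[0,0,0.06],"slide":[0,0,-0.18],"fingers":-1},{"turn":[0,0,0.08],"slide":[0,0,-0.18],"fingers":-1},{"turn":[0,0,0.1],"slide":[0,0,-0.18],"fingers":-1}]'
python3 - <<'E'
from h import *
go(20,50,230,0)
E
```

```text
t: 11.45
eef_pos: [0.5125, 0.1682, 0.1411]
ee_rot: [3.137, -0.001, -0.982]
force: [2.5, 0.5, 0.2]
width: 0.0004
t: 11.87
eef_pos: [0.5148, 0.1687, 0.2338]
ee_rot: [-3.138, 0.002, -1.615]
force: [0.1, -0.1, 0.6]
width: 0.0002
now jig [-62.8 -89.9] z 233.8 t 11.8667 F jig [0.2 0.1] 0.6
[('mm', array([  23.7, -160.8,    4.4])), ('slide', array([ 0.0473, -0.3215,  0.0087])), ('turn', array([-0.0003,  0.0007,  0.1882]))]
```

```bash
python3 -m crank '[{"turn":[0,0,0.02],"slide":[0.01,-0.07,0],"fingers":-1},{"turn":[0,0,0.04],"slide":[0.02,-0.14,0],"fingers":-1},{"turn":[0,0,0.06],"slide":[0.03,-0.21,0],"fingers":-1},{"turn":[0,0,0.08],"slide":[0.04,-0.28,0],"fingers":-1},{"turn":[0,0,0.1],"slide":[0.047,-0.32,0],"fingers":-1}]'
python3 -m crank '[{"turn":[0,0,0.02],"slide":[0,0,0],"fingers":-1},{"turn":[0,0,0.04],"slide":[0,0,0],"fingers":-1},{"turn":[0,0,0.06],"slide":[0,0,0],"fingers":-1},{"turn":[0,0,0.08],"slide":[0,0,0],"fingers":-1},{"turn":[0,0,0.088],"slide":[0,0,0],"fingers":-1}]'
python3 - <<'E'
from h import *
import pickle
go(20,50,230)
c=get_calibration("wrist");f=grab_frame("wrist");cv2.imwrite("pics/w8.png",f[:,:,::-1]);pickle.dump(c,open("w8.pkl","wb"))
cv2.imwrite("pics/top8.png",grab_frame("top")[:,:,::-1])
f=cv2.imread("pics/w8.png")[10:220,240:450];cv2.imwrite("pics/w8z.png",cv2.resize(f,None,fx=2.8,fy=2.8,interpolation=cv2.INTER_CUBIC))
E
```

```text
t: 12.28
eef_pos: [0.6762, 0.1385, 0.2314]
ee_rot: [-3.14, 0.0, -2.241]
force: [0.3, 0.2, -0.0]
width: 0.0005
t: 12.7
eef_pos: [0.6734, 0.1392, 0.2319]
ee_rot: [-3.141, 0.001, -2.794]
force: [-0.1, -0.0, -0.7]
width: 0.0005
now jig [18.5 49.6] z 231.9 t 12.7 F jig [-0.  -0.1] -0.7
[('mm', array([-0.4, -1.5,  1.9])), ('slide', array([-0.0008, -0.003 ,  0.0039])), ('turn', array([-0.0001,  0.0001,  0.0005]))]
```

View pics/w8z.png

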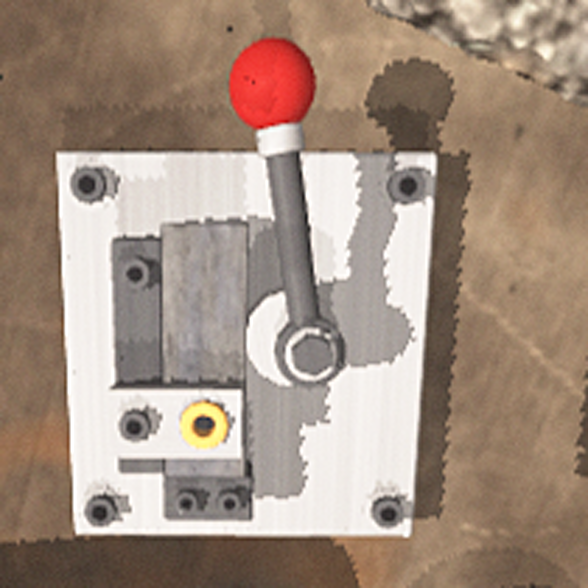

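View pics/top8.png

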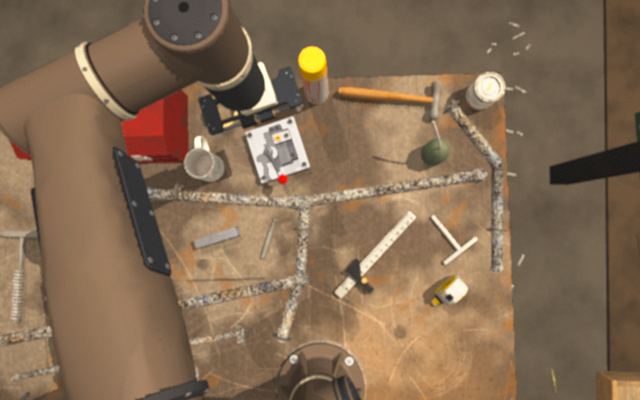

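```bash
python3 - <<'E'
from h import *
import pickle
d=pickle.load(open("w8.pkl","rb"))
g=lambda x,y,z:W2J(ray("wrist",(x+.5)/2.8-.5+240,(y+.5)/2.8-.5+10,z,d))
k=g(273,83,.07);print("knob",k,np.degrees(np.arctan2(k[1]-8,k[0]+12))%360)
print("tube near",g(163,224,.052),g(247,222,.052),"at bridge",g(160,384,.052),g(244,384,.052),"stop front",g(165,474,.052),"bush",g(204,424,.07),"pivot",g(312,352,.069))
E
```

```text
knob [  3.  -75.2] 280.21998185528855
tube near [ 38.9 -33.6] [ 10.3 -34.3] at bridge [40.9 21.1] [10.8 21. ] stop front [39.7 54.4] bush [24.8 31.9] pivot [-11.7   7.3]
```

```bash
python3 -m crank '[{"turn":[0,0,0],"slide":[0,0,0],"fingers":-1},{"turn":[0,0,0],"slide":[0,0,0],"fingers":-1},{"turn":[0,0,0],"slide":[0,0,0],"fingers":-1},{"turn":[0,0,0],"slide":[0,0,0],"fingers":-1},{"turn":[0,0,0],"slide":[0,0,0],"fingers":-1}]'
python3 - <<'E'
from h import *
import pickle
def knob(f,d):
    f=f.astype(int);m=(f[:,:,0]>150)&(f[:,:,1]<60)&(f[:,:,2]<60);m[:,450:]=0;m[:,:240]=0;m[150:]=0
    k,l,st,ce=cv2.connectedComponentsWithStats(m.astype(np.uint8));i=1+np.argmax(st[1:,4]);k=W2J(ray("wrist",*ce[i],.07,d));return k,np.degrees(np.arctan2(k[1]-8,k[0]+12))%360
print(knob(cv2.imread("pics/w8.png")[:,:,::-1],pickle.load(open("w8.pkl","rb"))))
d=get_calibration("wrist");print(knob(grab_frame("wrist"),d))
E
```

```text
t: 13.22
eef_pos: [0.6732, 0.1391, 0.2313]
ee_rot: [-3.142, 0.0, -2.783]
force: [0.7, -0.9, 0.2]
width: 0.0007
(array([  3.2, -75.5]), np.float64(280.31692272098746))
(array([  3.1, -75.4]), np.float64(280.2625216076814))
```

The lever hasn't moved and the tube is home against both the stop and the fence, so I'm handing in.

```bash
python3 -c "
from station import *
print(job_done())"
```

```text
the job is handed in; nothing more can be done
None
```

The tube is against the end stop, clamped tight to the fence by the cam, and the lever was left locked. I handed the job in at about 13 s.

**Tube:** I pushed it home with the closed fingertips until the force rose to about 14 N at the stop. In the last wrist picture its origin was at about x 25, y 10.5 mm in the jig frame. The stop end was hidden by the bridge, so the y value comes from the near end.

**Lever:** I pushed the knob round from about 176° until the force reached about 16.5 N, then backed the finger off. That is above the 4 to 10 N given for clamping. The clamp began to bite at about 276°.

**Last checks:**
- **Lever position:** it stayed at 280° with nothing touching it, the same in two pictures about half a second apart. While pushing I had estimated about 283°, so that figure was off by some 3° or the lever eased back a little on release.
- **Cam force on the tube:** I could not measure this directly; I inferred it from the push force and from the lever staying put.
- **Other things on the bench:** none looked moved in the top view, compared by eye, but the arm hid part of its left side.

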